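# Set the syrup bench right before the pour

### The job

On this syrup-bottling bench all four things stand in each other's places. Set each one upright in the middle of its own: the capped jar on the wire rack, the open cup on the scale's platform, the funnel (mouth down, as it stands) in the drip tray, and the long-handled pot on the cork trivet; park one on the bare granite slab whenever you need a free spot, and leave the slab clear for the pour. Set things down, do not drop or tip them, and leave the little corked glass bottle standing where it is.

Things in the scene. Friction and masses are not known exactly. Their poses are not given: they have to be found in the camera images.
- jar: Filled round glass jar of amber syrup with a flat steel screw lid: 62 mm across up to 74 mm, lid 57 mm across, 100 mm tall, about 0.4 kg. Stands upright; origin at the centre of its underside, z up. Grip it across the glass, 45 to 70 mm above its foot.
- cup: Empty open straight-sided steel measuring cup without a handle, 60 mm across at the foot and 62 mm at the rim, 85 mm tall, wall 2.5 mm, about 0.14 kg. Stands upright, mouth up; origin at the centre of its underside, z up. Stiff enough to be gripped across the outside near the rim.
- funnel: Black plastic funnel standing mouth down: rim 104 mm across and 8 mm high, cone narrowing to 24 mm at 62 mm height, then a spout tapering from 24 to 20 mm at its top, 115 mm above the foot; about 0.08 kg. Origin at the centre of the mouth (its underside as it stands), z up along the spout. Grip it by the spout, 85 to 110 mm above its foot.
- pot: Small open aluminium pot: 62 mm across at the foot, 65 mm at the rim, 70 mm tall, 0.3 kg. One long handle near the rim (58 to 76 mm up) along its own -x, its end 143 mm from the pot's axis; at the start it points to the robot (within 35 degrees of world -x); every place has room for it so. Origin: centre of the round underside, z up. Grip the body across its own y, 40 to 60 mm up.
- rack: Wire cooling rack, 152 x 132 mm, of parallel steel wires on short feet; own place of the jar. Fixed, turned up to 15 degrees; origin at the centre of its underside, on the bench (z = 0); things stand on its upper face, 20 mm above the origin.
- scale: Slim white bench scale, 190 x 146 mm, with a square steel platform of 130 x 130 mm and a black display on its -x side; own place of the cup. The platform does not sink; the origin lies under the platform's centre, not the housing's. Fixed, turned up to 15 degrees; origin at the centre of its underside, on the bench (z = 0); things stand on its upper face, 20 mm above the origin.
- driptray: Rectangular steel drip tray, 152 x 146 mm outside, with a flat slotted grille to stand things on and a thin rim (3 mm wall) 26 mm high, so 6 mm above the grille; inside 146 x 140 mm; own place of the funnel. Fixed, turned up to 15 degrees; origin at the centre of its underside, on the bench (z = 0); things stand on its upper face, 20 mm above the origin.
- trivet: Round cork trivet, 140 mm across; own place of the pot. Fixed, turned up to 15 degrees; origin at the centre of its underside, on the bench (z = 0); things stand on its upper face, 20 mm above the origin.
- slab: Bare speckled grey-brown granite slab, 170 x 150 mm, empty at the start: the free spot. Its corners and edges are clear of other things. Fixed, turned up to 15 degrees; origin at the centre of its underside, on the bench (z = 0); things stand on its upper face, 20 mm above the origin.
- bottle: Small corked clear glass bottle, 48 mm across, 140 mm tall, loose: a bystander, leave it alone. Origin: centre of its underside. The tallest loose thing among the places, over 150 mm from every place's centre; other odds and ends there (tub, lids, brush, tools) are below 75 mm tall, over 110 mm from every place's centre.

How it is judged:
At the end, for the whole second after the job is handed in: Jar on rack, cup on scale platform, funnel mouth down in drip tray, pot on trivet: each origin within 15 mm horizontally of its place's origin, its foot 14 to 26 mm above the place's underside (so down on the 20 mm face), upright within 0.1 rad and slower than 0.02 m/s (horizontal distance between jar and rack below 0.015 m and z of jar in the frame of rack between 0.014 and 0.026 m and angle between each of jar, cup, funnel, pot's own z axis and vertical below 0.1 rad and linear speed of each of jar, cup, funnel, pot below 0.02 m/s and horizontal distance between cup and scale below 0.015 m and z of cup in the frame of scale between 0.014 and 0.026 m and horizontal distance between funnel and driptray below 0.015 m and z of funnel in the frame of driptray between 0.014 and 0.026 m and horizontal distance between pot and trivet below 0.015 m and z of pot in the frame of trivet between 0.014 and 0.026 m); the robot touches nothing.
It fails at once if the jar, cup, funnel or pot is tipped over (more than 35 degrees) (angle between any of jar, cup, funnel, pot's own z axis and vertical above 0.6 rad).
It fails at once if the jar, cup, funnel or pot is dropped (out of the fingers and faster than 0.5 m/s, a fall of about 13 mm) ((linear speed of jar above 0.5 m/s and contact force between jar and the fingers below 0.01 N) or (linear speed of cup above 0.5 m/s and contact force between cup and the fingers below 0.01 N) or (linear speed of funnel above 0.5 m/s and contact force between funnel and the fingers below 0.01 N) or (linear speed of pot above 0.5 m/s and contact force between pot and the fingers below 0.01 N)).
It fails at once if the small glass bottle is shoved (more than 25 mm) or tipped (distance of bottle from where it was at the start of the episode above 0.025 m or angle between bottle's own z axis and vertical above 0.3 rad).
It also fails if it takes over 138 s, if anything falls off the work surface, if the arm or the gripper's body presses on something with over 40 N, if the wrist force passes 120 N, or if a joint passes its speed limit or range.

### The arm

A 6-joint arm with a two-finger parallel gripper is mounted at the origin on the work surface. World frame = base frame: x ahead of the robot, y to its left, z up, the work surface at z = 0. Lengths are in m, angles in rad, forces in N, time in s.
With the tool pointing down it reaches from about 0.425 to 0.95 m from the base axis. Payload 3.5 kg.
Tool frame: the origin (TCP) lies at the very end of the fingers, on their centre line; the grasp point (between the pads) lies 19 mm behind it; z points along the fingers, y is the line along which they close (so a half turn about z gives the same grasp; the last joint's range is limited). The gripper opens to 85 mm and grips with 20 to 120 N. Pads are 22 mm wide; open, the fingers measure 114 mm over their backs; the gripper's body (76 mm by 85 mm) begins 54 mm behind the grasp point. The pads swing forward as they close: fully open they stand 13 mm farther back than shut.
Start: joints at [1.093, 0.286, 1.577, -0, 1.279, -0.15], TCP at [0.217, 0.639, 0.231] pointing down, gripper open.
Joint ranges: [-2.77, 2.77], [-0.9, 2.22], [0.21, 2.48], [-1.53, 4.67], [0.24, 2.81], [-2.84, 2.84]. Speed limits (rad/s): [2.79, 2.79, 3.14, 3.14, 3.14, 3.14].

### API

Orientations are given as a unit quaternion [x, y, z, w].
In Python, from plant import ctrl, optics, sign_off gives the robot as it stands (ctrl), with the cameras (optics) and the job as plain functions.
- The arm moves only by the tool inch_along, called after "Call:" as name(argument=value, ...) on one line, values as JSON. Schema: {"type":"object","properties":{"deltas":{"type":"array","items":{"type":"object","properties":{"tx":{"type":"number"},"ty":{"type":"number"},"tz":{"type":"number"},"drx":{"type":"number"},"dry":{"type":"number"},"drz":{"type":"number"},"finger_gap":{"type":"number"}},"additionalProperties":false,"required":["finger_gap"]},"minItems":1,"maxItems":10},"force":{"type":"number"},"only":{"type":"string"},"quiet":{"type":"boolean"},"lines":{"type":"string"}},"required":["deltas"],"additionalProperties":false}. deltas is a list of rows, 1 to 10 of them, each an object with the fields tx, ty, tz (the shift in fractions of the full range, 1 being 80 cm), drx, dry, drz (a rotation vector in shares of pi/2 rad (1.0 is pi/2 rad)), finger_gap (the opening from 0.0 (shut) to 1.0 (fully open)); a field left out counts as zero (the opening has to be given); each row is the pose to reach, as a shift and turn from the pose commanded when the call began, along the tool's axes at that moment; what a row does not reach only later rows make up. A row lasts 1/8 s, in which the tool goes at most 0.0625 m and 0.188 rad, less where a joint would pass 70% of its speed; a pose out of reach is approached as far as the arm can. The fingers move at their own pace and stop on an object; force is the grip in N (left out, the last holds). Time passes only in rows, so rows that do not move let the fingers close. The tool returns the time, the measured TCP pose, the force, the opening and the grip force at its end. only (a regular expression) keeps the lines of the reply that match it, lines (a string "A,B") keeps lines A to B, and quiet returns only ok. Input that does not fit is refused with a message, and nothing moves.
- ctrl.get_state(): the state, without advancing time (a new reading comes with each control period).
- optics.read_camera(name): name is "side" or "top"; returns a dict with "pixels" (420x560x3 uint8, red, green, blue), "camera_matrix" (3x3 intrinsics, pixels), "xyz" and "orientation" of the camera in the world. Camera axes: x right, y down, z forward; pixel columns grow to the right and rows downward; lengths in m; the calibration is good to about 2 mm. A picture is of the moment at which its call begins. There is no depth.
- sign_off(): hands the job in; it is judged then, once.
The state is a dict: "time": time; "qpos": joint angles; "dq": joint speeds; "joint_efforts": joint torques, N m; "eef_pos": TCP position; "tcp_rot": TCP orientation; "contact_force": force on the tool from outside, world axes, zero at the start; "wrist_torque": the same for the moment, N m; "opening": opening from 0.0 (shut) to 1.0 (fully open); "finger_force": force on a finger pad.
Only numpy, scipy, OpenCV 4.12 (cv2) and the standard library are available. Lean on these libraries where they do the work, as an engineer would, in place of code of your own. Each camera call takes 0.05 s, during which the arm holds its last target. There are 200 camera calls.

## Working session

There is one attempt and no reset: what is moved stays moved. The work goes in short steps, Python scripts to look and compute and a tool call to move; the robot and the scene stay as the last step left them, time stands still between calls to the robot, and variables do not carry over. Pictures are saved under pics/ and viewed, at most 14 in all, crops included, and the job is handed in when it is done.

```bash
ls; mkdir -p pics
```

Run:
```python
from plant import ctrl, optics, sign_off
import cv2,numpy as np
for n in("top","side"):
    d=optics.read_camera(n);cv2.imwrite(f"pics/{n}0.png",d["pixels"][:,:,::-1])
    np.savez(f"pics/{n}0.npz",**{k:np.array(v) for k,v in d.items()})
    print(n,d["camera_matrix"],d["xyz"],d["orientation"])
s=ctrl.get_state();print({k:np.round(v,3) for k,v in s.items()})
```

```text
pics
plant.py
top [[433.42836388   0.         270.45898741]
 [  0.         433.42836388 207.85145868]
 [  0.           0.           1.        ]] [ 0.48391207 -0.00221696  1.151234  ] [ 0.70904967 -0.70459808  0.01757256 -0.02193904]
side [[386.83719015   0.         275.71530419]
 [  0.         386.83719015 210.27931272]
 [  0.           0.           1.        ]] [ 0.05270954 -0.53166744  0.52983483] [ 0.82028271 -0.31812294  0.17431811 -0.44220727]
{'time': np.float64(0.1), 'qpos': array([ 1.093,  0.287,  1.578,  0.   ,  1.279, -0.15 ]), 'dq': array([ 0.001, -0.001, -0.005,  0.001, -0.002,  0.001]), 'joint_efforts': array([ 1.0000e-03, -4.0729e+01, -2.9370e+01, -0.0000e+00,  3.0000e-03,
       -0.0000e+00]), 'eef_pos': array([0.217, 0.639, 0.23 ]), 'tcp_rot': array([ 0.163,  0.987, -0.001, -0.   ]), 'contact_force': array([ 0.127, -0.116, -0.653]), 'wrist_torque': array([-0.041,  0.015,  0.037]), 'finger_force': np.float64(0.0), 'opening': np.float64(0.997)}
```

View pics/top0.png

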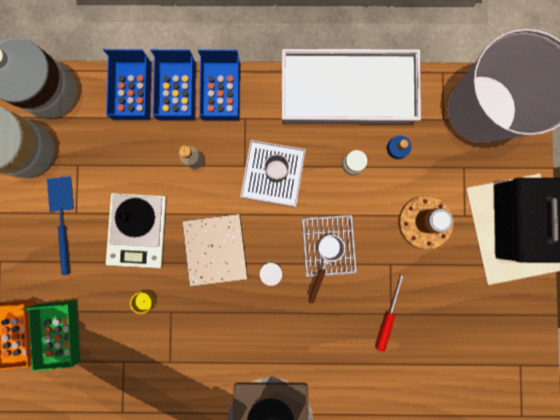

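View pics/side0.png

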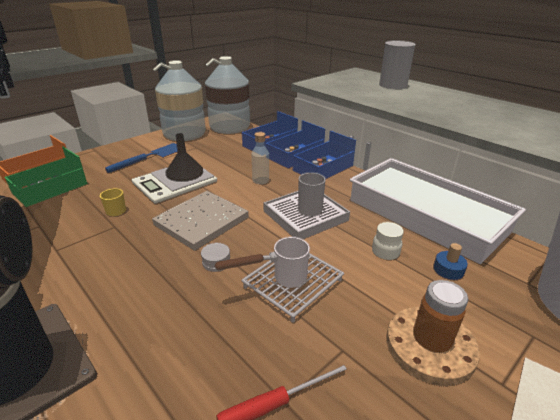

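Scale (137,230) holds the funnel, the tray (273,173) the cup, the rack (329,246) the pot and the trivet (427,222) the jar. The slab (214,249) is free, and the bottle is at (189,156). That makes two swaps via the slab: cup with funnel, and jar with pot. Next I measure the positions.

Create h.py:
```python
import numpy as np,cv2
from scipy.spatial.transform import Rotation as R
def load(f):
    d=np.load(f);return {k:d[k] for k in d.files}
def ray(d,u,v):
    K=d["camera_matrix"];r=np.linalg.solve(K,np.array([u,v,1.]))
    return np.array(d["xyz"]),R.from_quat(d["orientation"]).apply(r)
def plane(d,u,v,z):
    o,r=ray(d,u,v);return o+r*(z-o[2])/r[2]
def proj(d,p):
    c=R.from_quat(d["orientation"]).inv().apply(np.array(p)-d["xyz"]);c=d["camera_matrix"]@c;return c[:2]/c[2]
def rect(d,z,n=4000,scale=2,x0=.3,x1=.8,y0=-.5,y1=.45):
    """metric picture of the plane z: row 0 = x1, col 0 = y1, 1 px = 0.5 mm*2/scale"""
    m=1000*scale/1.
    P=[(x1,y1),(x1,y0),(x0,y0),(x0,y1)]
    src=np.float32([proj(d,(*p,z)) for p in P])
    W,H=int((y1-y0)*m),int((x1-x0)*m)
    M=cv2.getPerspectiveTransform(src,np.float32([(0,0),(W,0),(W,H),(0,H)]))
    return cv2.warpPerspective(d["pixels"],M,(W,H),flags=cv2.INTER_CUBIC)
```

Run:
```python
from h import *
t=load("pics/top0.npz");s=load("pics/side0.npz")
a=cv2.resize(t["pixels"][130:310,100:460],None,fx=2.2,fy=2.2,interpolation=cv2.INTER_CUBIC)
g=cv2.cvtColor(cv2.resize(t["pixels"],None,fx=4,fy=4,interpolation=cv2.INTER_CUBIC),cv2.COLOR_RGB2GRAY)
for n,(u,v),z,r in(("cup",(277,168),.105,.031),("jar",(440,220),.12,.0285),("pot",(330,247),.09,.0325)):
    rp=r*433.4/(1.151-z)*4
    x,y=int(u*4),int(v*4);w=90
    c=cv2.HoughCircles(g[y-w:y+w,x-w:x+w],cv2.HOUGH_GRADIENT,1,8,param1=80,param2=12,minRadius=int(rp-4),maxRadius=int(rp+5))
    for q in (c[0][:3] if c is not None else []):
        U,V=(q[0]+x-w)/4-.375,(q[1]+y-w)/4-.375
        print(n,round(rp/4,1),U,V,q[2]/4,plane(t,U,V,z).round(4))
        if q is c[0][0]or (q==c[0][0]).all(): cv2.circle(a,(int((U-100)*2.2),int((V-130)*2.2)),int(q[2]/4*2.2),(255,0,0),1)
hsv=cv2.cvtColor(t["pixels"],cv2.COLOR_RGB2HSV)
m=((hsv[:,:,2]<70)*255).astype(np.uint8);m[:190]=0;m[245:]=0;m[:,:100]=0;m[:,170:]=0
cs=cv2.findContours(m,0,2)[0];c=max(cs,key=cv2.contourArea);(u,v),r=cv2.minEnclosingCircle(c)
print("funnel",u,v,r,.052*433.4/1.127,plane(t,u,v,.024).round(4))
cv2.imwrite("pics/a.png",a[:,:,::-1])
```

```text
cup 12.8 276.0 167.25 11.925 [ 0.6413 -0.0084  0.105 ]
cup 12.8 276.5 164.75 13.85 [ 0.6475 -0.0096  0.105 ]
cup 12.8 274.0 166.5 13.575 [ 0.6431 -0.0035  0.105 ]
jar 12.0 440.0 220.0 11.175 [ 0.5152 -0.3983  0.12  ]
jar 12.0 427.5 220.5 12.3 [ 0.5138 -0.3687  0.12  ]
jar 12.0 442.0 219.75 12.85 [ 0.5158 -0.403   0.12  ]
pot 13.3 331.0 247.0 12.7 [ 0.4486 -0.1437  0.09  ]
pot 13.3 329.0 248.5 14.075 [ 0.4449 -0.1388  0.09  ]
pot 13.3 326.25 247.0 12.95 [ 0.4485 -0.1321  0.09  ]
funnel 134.49203491210938 217.3964080810547 19.55797576904297 19.997160603371782 [0.5199 0.3592 0.024 ]
```

View pics/a.png

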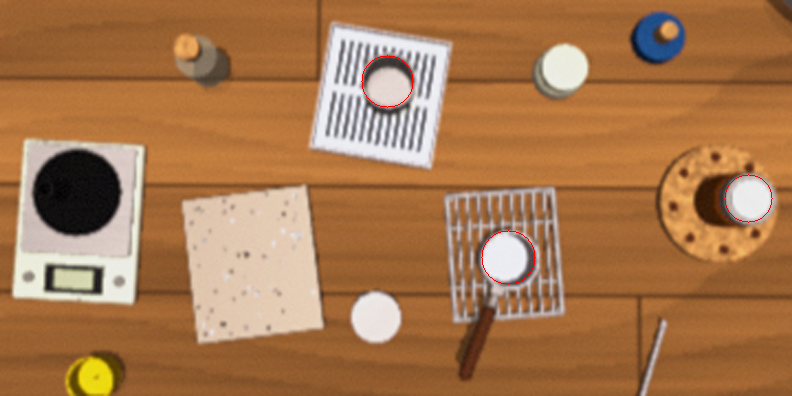

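The crop shows the Hough circles on the jar lid and the pot rim. The cup's circle at (388,82) in the crop needs checking. Now I'll find the place outlines and cross-check with the side view.

Run:
```python
from h import *
t=load("pics/top0.npz");s=load("pics/side0.npz")
im=t["pixels"];hsv=cv2.cvtColor(im,cv2.COLOR_RGB2HSV)
def mask(lo,hi,box):
    m=cv2.inRange(hsv,lo,hi);o=np.zeros_like(m);u0,v0,u1,v1=box;o[v0:v1,u0:u1]=m[v0:v1,u0:u1];return o
for n,lo,hi,box,z,size in(("tray",(0,0,60),(179,80,255),(236,135,312,212),.026,(.152,.146)),("rack",(0,0,80),(179,70,255),(298,210,360,280),.02,(.152,.132)),
  ("slab",(0,0,120),(179,90,255),(178,208,250,290),.02,(.17,.15)),("scale",(0,0,120),(179,60,255),(104,188,170,272),.018,(.19,.146)),("platform",(0,0,0),(179,255,255),(0,0,1,1),.02,0)):
    m=mask(lo,hi,box)
    if not m.any(): continue
    m=cv2.morphologyEx(m,cv2.MORPH_CLOSE,np.ones((7,7)))
    c=max(cv2.findContours(m,0,2)[0],key=cv2.contourArea)
    P=np.array([plane(t,*p[0],z)[:2] for p in c]).astype(np.float32)
    (cx,cy),(w,h),a=cv2.minAreaRect(P)
    b=cv2.boxPoints(((cx,cy),(w,h),a))
    print(n,round(cx,4),round(cy,4),round(w,4),round(h,4),round(a,1),size)
m=mask((5,60,60),(30,255,255),(390,190,462,256))
# trivet: cork vs wood by rough brightness
g=cv2.cvtColor(cv2.resize(im,None,fx=4,fy=4,interpolation=cv2.INTER_CUBIC),cv2.COLOR_RGB2GRAY)
c=cv2.HoughCircles(g[700:1080,1520:1900],cv2.HOUGH_GRADIENT,1,10,param1=80,param2=12,minRadius=100,maxRadius=114)
for q in c[0][:3]:
    U,V=(q[0]+1520)/4-.375,(q[1]+700)/4-.375;print("trivet",U,V,q[2]/4,.07*433.4/1.131,plane(t,U,V,.02).round(4))
tiles=[]
def tile(d,u,v,h,fx,circ):
    u,v=int(u),int(v);k=cv2.resize(d["pixels"][v-h:v+h,u-h:u+h],(fx,fx),interpolation=cv2.INTER_CUBIC)
    for (x,y,r,z) in circ:
        p=np.array([proj(d,(x+r*np.cos(a),y+r*np.sin(a),z)) for a in np.linspace(0,6.3,60)])
        cv2.polylines(k,[(((p-[u-h,v-h]+.5)*fx/(2*h))).astype(int)],True,(255,0,0),1)
    tiles.append(k)
C=[(.6413,-.0084,.031,.105),(.6413,-.0084,.030,.02)];J=[(.5152,-.3983,.0285,.12),(.5152,-.3983,.031,.02)];P=[(.4486,-.1437,.0325,.09),(.4486,-.1437,.031,.02)];F=[(.5199,.3592,.052,.024),(.5199,.3592,.010,.135)]
for d in(t,s):
    for c in(C,P,J,F):
        u,v=proj(d,(c[0][0],c[0][1],.07));tile(d,u,v,24 if d is t else 48,198,c)
cv2.imwrite("pics/b.png",np.vstack([np.hstack(tiles[:4]),np.hstack(tiles[4:])])[:,:,::-1])
```

```text
tray 0.6383 -0.0002 0.1461 0.1541 80.7 (0.152, 0.146)
rack 0.451 -0.1471 0.1518 0.1319 4.4 (0.152, 0.132)
slab 0.4373 0.1497 0.1699 0.1503 7.5 (0.17, 0.15)
scale 0.487 0.3573 0.1454 0.1873 87.3 (0.19, 0.146)
platform 1.1041 0.7379 0.0 0.0 0.0 0
trivet 426.5 221.75 26.6 26.824049513704686 [ 0.5134 -0.4016  0.02  ]
trivet 423.5 221.25 25.975 26.824049513704686 [ 0.5147 -0.3938  0.02  ]
trivet 424.5 224.5 25.325 26.824049513704686 [ 0.5062 -0.3963  0.02  ]
```

View pics/b.png

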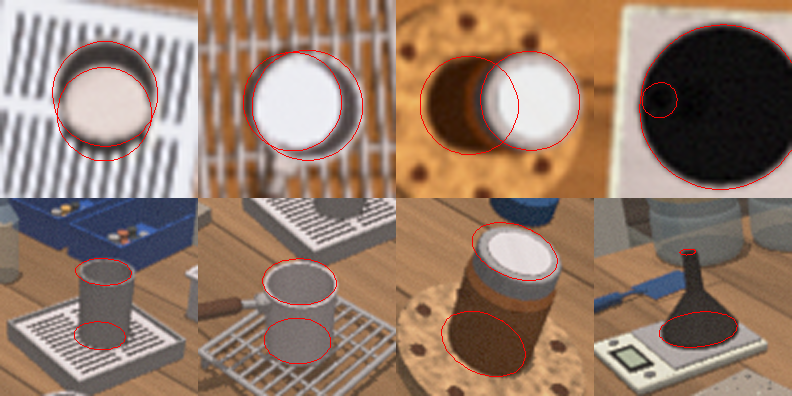

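Measurements, good to about 2 mm:

| Item | x, y (m) |
|---|---|
| Funnel | .520, .359 |
| Cup | .643, -.009 |
| Pot | .449, -.144 |
| Jar | .516, -.399 |
| Tray | .638, 0 |
| Rack | .451, -.147 |
| Slab | .437, .150 |
| Scale platform | .510, .356 |
| Trivet | .512, -.401 |

In the side tiles the drawn circles lie within 1–2 px of the rims. I start with the funnel and square the tool's yaw with the world on the way.

Units first: shifts go in shares of 80 cm and turns go in shares of pi/2 rad. So -0.377 m is -0.4713, -0.168 m is -0.21, -0.327 rad is -0.2082.

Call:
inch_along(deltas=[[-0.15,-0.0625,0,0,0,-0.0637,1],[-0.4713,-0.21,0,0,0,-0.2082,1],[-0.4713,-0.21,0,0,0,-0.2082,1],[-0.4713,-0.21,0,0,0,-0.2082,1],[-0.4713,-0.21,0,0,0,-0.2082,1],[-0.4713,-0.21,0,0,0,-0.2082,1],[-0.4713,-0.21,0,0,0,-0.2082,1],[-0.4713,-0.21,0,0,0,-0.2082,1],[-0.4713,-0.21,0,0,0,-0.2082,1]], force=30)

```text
refused: deltas[0]: [-0.15, -0.0625, 0, 0, 0, -0.0637, 1] is not of type 'object' (schema: type "object"). Nothing was moved.
```

Wrong form. The message asks for a list of objects with named fields, so I'll send the same numbers that way.

Call:
inch_along(deltas=[{"tx": -0.15,"ty": -0.0625,"drz": -0.0637,"finger_gap": 1},{"tx": -0.4713,"ty": -0.21,"drz": -0.2082,"finger_gap": 1},{"tx": -0.4713,"ty": -0.21,"drz": -0.2082,"finger_gap": 1},{"tx": -0.4713,"ty": -0.21,"drz": -0.2082,"finger_gap": 1},{"tx": -0.4713,"ty": -0.21,"drz": -0.2082,"finger_gap": 1},{"tx": -0.4713,"ty": -0.21,"drz": -0.2082,"finger_gap": 1},{"tx": -0.4713,"ty": -0.21,"drz": -0.2082,"finger_gap": 1},{"tx": -0.4713,"ty": -0.21,"drz": -0.2082,"finger_gap": 1},{"tx": -0.4713,"ty": -0.21,"drz": -0.2082,"finger_gap": 1}], force=30)

```text
time: 1.23
eef_pos: [0.5195, 0.3588, 0.2307]
tcp_rot: [0.0, 1.0, -0.0, -0.001]
contact_force: [0.5, 0.6, -0.2]
opening: 1.001
finger_force: 0.0
```

Scaled: 0.132 m is 0.165, 0.12 m is 0.15.

Call:
inch_along(deltas=[{"tz": 0.0563,"finger_gap": 1},{"tz": 0.1125,"finger_gap": 1},{"tz": 0.15,"finger_gap": 1},{"tz": 0.165,"finger_gap": 1},{"tz": 0.165,"finger_gap": 0.4},{"tz": 0.165,"finger_gap": 0},{"tz": 0.165,"finger_gap": 0},{"tz": 0.165,"finger_gap": 0},{"tz": 0.165,"finger_gap": 0},{"tz": 0.165,"finger_gap": 0}], force=30)

```text
time: 2.48
eef_pos: [0.5209, 0.3589, 0.1008]
tcp_rot: [0.001, 1.0, 0.0, 0.001]
contact_force: [-1.3, -0.7, 5.6]
opening: 0.238
finger_force: 32.6
```

Scaled: -0.209 m is -0.2613, 0.083 m is 0.1038.

Call:
inch_along(deltas=[{"tz": -0.0125,"finger_gap": 0},{"tz": -0.0375,"finger_gap": 0},{"tz": -0.075,"finger_gap": 0},{"tx": 0.0188,"ty": -0.0375,"tz": -0.1,"finger_gap": 0},{"tx": 0.0438,"ty": -0.1,"tz": -0.1,"finger_gap": 0},{"tx": 0.0688,"ty": -0.1625,"tz": -0.1,"finger_gap": 0},{"tx": 0.09,"ty": -0.225,"tz": -0.1,"finger_gap": 0},{"tx": 0.1038,"ty": -0.2613,"tz": -0.1,"finger_gap": 0},{"tx": 0.1038,"ty": -0.2613,"tz": -0.1,"finger_gap": 0}])

```text
time: 3.6
eef_pos: [0.4366, 0.1484, 0.1802]
tcp_rot: [0.002, 1.0, 0.0, 0.001]
contact_force: [1.3, 0.2, 0.1]
opening: 0.242
finger_force: 31.9
```

Call:
inch_along(deltas=[{"tz": 0.0375,"finger_gap": 0},{"tz": 0.0688,"finger_gap": 0},{"tz": 0.085,"finger_gap": 0},{"tz": 0.0913,"finger_gap": 0},{"tz": 0.095,"finger_gap": 0},{"tz": 0.095,"finger_gap": 0}])

```text
time: 4.35
eef_pos: [0.4375, 0.1498, 0.1039]
tcp_rot: [0.0, 1.0, 0.0, 0.001]
contact_force: [0.1, -0.1, -0.1]
opening: 0.239
finger_force: 31.9
```

Create snap.py:
```python
import sys
from h import *
from plant import ctrl, optics, sign_off
n,w,u0,v0,u1,v1=sys.argv[1],sys.argv[2],*map(int,sys.argv[3:7])
d=optics.read_camera(w);np.savez(f"pics/{n}.npz",**{k:np.array(v) for k,v in d.items()})
k=600/max(u1-u0,v1-v0)
cv2.imwrite(f"pics/{n}.png",cv2.resize(d["pixels"][v0:v1,u0:u1],None,fx=k,fy=k,interpolation=cv2.INTER_CUBIC)[:,:,::-1])
```

```bash
python3 snap.py c1 side 100 100 340 300
```

```text
(no output)
```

View pics/c1.png

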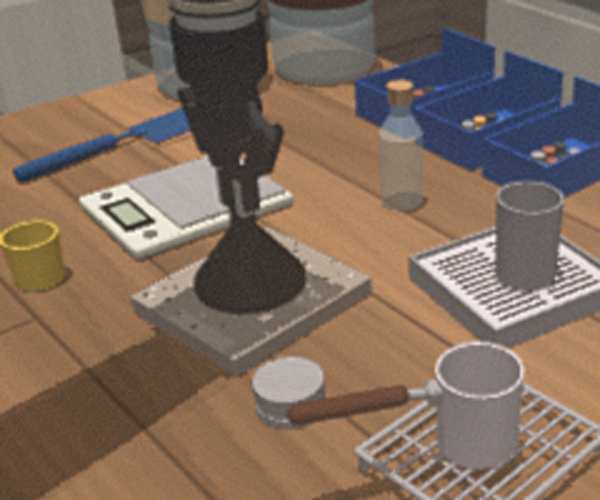

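The funnel (crop 250,270) hangs upright just above the slab. I lower it the last 3 mm, release, rise and go over to the cup.

Scaled: 0.003 m is 0.0038, 0.0015 m is 0.0019.

Call:
inch_along(deltas=[{"tz": 0.0019,"finger_gap": 0},{"tz": 0.0038,"finger_gap": 0},{"tz": 0.0038,"finger_gap": 0},{"tz": 0.0038,"finger_gap": 0.35},{"tz": 0.0038,"finger_gap": 0.6},{"tz": 0.0038,"finger_gap": 1},{"tz": 0.0038,"finger_gap": 1},{"tz": 0.0038,"finger_gap": 1}])

```text
time: 5.4
eef_pos: [0.4369, 0.1497, 0.1003]
tcp_rot: [0.0, 1.0, 0.0, -0.0]
contact_force: [0.5, -0.1, -0.3]
opening: 1.0
finger_force: 0.0
```

Call:
inch_along(deltas=[{"tz": -0.0375,"finger_gap": 1},{"tz": -0.1,"finger_gap": 1},{"tz": -0.1625,"finger_gap": 1},{"tx": -0.05,"ty": -0.0375,"tz": -0.1625,"finger_gap": 1},{"tx": -0.2563,"ty": -0.1988,"tz": -0.1625,"finger_gap": 1},{"tx": -0.2563,"ty": -0.1988,"tz": -0.1625,"finger_gap": 1},{"tx": -0.2563,"ty": -0.1988,"tz": -0.1625,"finger_gap": 1},{"tx": -0.2563,"ty": -0.1988,"tz": -0.1625,"finger_gap": 1},{"tx": -0.2563,"ty": -0.1988,"tz": -0.1625,"finger_gap": 1},{"tx": -0.2563,"ty": -0.1988,"tz": -0.1625,"finger_gap": 1}])

```text
time: 6.65
eef_pos: [0.6411, -0.0088, 0.23]
tcp_rot: [0.0, 1.0, 0.0, -0.001]
contact_force: [-0.6, 0.6, -0.8]
opening: 0.996
finger_force: 0.0
```

Scaled: 0.165 m is 0.2063, -0.001 m is -0.0013.

Call:
inch_along(deltas=[{"tz": 0.0625,"finger_gap": 1},{"tx": -0.0013,"tz": 0.125,"finger_gap": 1},{"tx": -0.0013,"tz": 0.175,"finger_gap": 1},{"tx": -0.0013,"tz": 0.2,"finger_gap": 1},{"tx": -0.0013,"tz": 0.2063,"finger_gap": 1},{"tx": -0.0013,"tz": 0.2063,"finger_gap": 0.7},{"tx": -0.0013,"tz": 0.2063,"finger_gap": 0.5},{"tx": -0.0013,"tz": 0.2063,"finger_gap": 0.5},{"tx": -0.0013,"tz": 0.2063,"finger_gap": 0.5}], force=35)

```text
time: 7.78
eef_pos: [0.6446, -0.0098, 0.0678]
tcp_rot: [0.001, 1.0, -0.0, 0.002]
contact_force: [0.8, -0.6, 5.9]
opening: 0.722
finger_force: 38.7
```

Scaled: 0.24 m is 0.3, 0.19 m is 0.2375.

Call:
inch_along(deltas=[{"tz": -0.0125,"finger_gap": 0.5},{"tz": -0.05,"finger_gap": 0.5},{"tz": -0.1,"finger_gap": 0.5},{"tz": -0.15,"finger_gap": 0.5},{"tz": -0.1938,"finger_gap": 0.5},{"tx": 0.025,"ty": 0.05,"tz": -0.1938,"finger_gap": 0.5},{"tx": 0.05,"ty": 0.1125,"tz": -0.1938,"finger_gap": 0.5},{"tx": 0.075,"ty": 0.175,"tz": -0.1938,"finger_gap": 0.5},{"tx": 0.1,"ty": 0.2375,"tz": -0.1938,"finger_gap": 0.5},{"tx": 0.125,"ty": 0.3,"tz": -0.1938,"finger_gap": 0.5}])

```text
time: 9.02
eef_pos: [0.5415, 0.232, 0.2199]
tcp_rot: [0.0, 1.0, -0.0, -0.001]
contact_force: [0.4, 1.0, -1.5]
opening: 0.726
finger_force: 38.7
```

Call:
inch_along(deltas=[{"tx": 0.02,"ty": 0.0625,"finger_gap": 0.5},{"tx": 0.035,"ty": 0.125,"finger_gap": 0.5},{"tx": 0.0413,"ty": 0.1575,"finger_gap": 0.5},{"tx": 0.0413,"ty": 0.1575,"tz": 0.05,"finger_gap": 0.5},{"tx": 0.0413,"ty": 0.1575,"tz": 0.1125,"finger_gap": 0.5},{"tx": 0.0413,"ty": 0.1575,"tz": 0.1625,"finger_gap": 0.5},{"tx": 0.0413,"ty": 0.1575,"tz": 0.1825,"finger_gap": 0.5},{"tx": 0.0413,"ty": 0.1575,"tz": 0.1888,"finger_gap": 0.5},{"tx": 0.0413,"ty": 0.1575,"tz": 0.1888,"finger_gap": 0.5}])

```text
time: 10.15
eef_pos: [0.5111, 0.3571, 0.0708]
tcp_rot: [0.0, 1.0, 0.0, 0.001]
contact_force: [0.3, -1.0, -0.9]
opening: 0.728
finger_force: 38.8
```

```bash
python3 snap.py c2 side 100 100 340 300
```

```text
(no output)
```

View pics/c2.png

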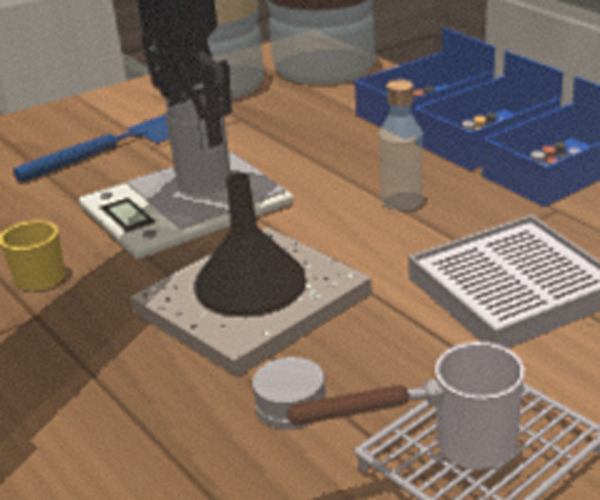

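The cup hangs upright a few mm above the scale platform (crop 200,160), and the funnel stands on the slab (250,260). I set the cup down and return to the funnel.

Scaled: 0.004 m is 0.005, 0.003 m is 0.0038.

Call:
inch_along(deltas=[{"tz": 0.0019,"finger_gap": 0.5},{"tz": 0.0038,"finger_gap": 0.5},{"tz": 0.005,"finger_gap": 0.5},{"tz": 0.005,"finger_gap": 0.5},{"tz": 0.005,"finger_gap": 0.8},{"tz": 0.005,"finger_gap": 1},{"tz": 0.005,"finger_gap": 1},{"tz": 0.005,"finger_gap": 1}])

```text
time: 11.2
eef_pos: [0.51, 0.3566, 0.0651]
tcp_rot: [0.0, 1.0, -0.0, -0.0]
contact_force: [-0.6, 0.1, -0.2]
opening: 1.0
finger_force: 0.0
```

Call:
inch_along(deltas=[{"tz": -0.0375,"finger_gap": 1},{"tz": -0.1,"finger_gap": 1},{"tz": -0.1625,"finger_gap": 1},{"tz": -0.2,"finger_gap": 1},{"tx": 0.0913,"ty": -0.2588,"tz": -0.2,"finger_gap": 1},{"tx": 0.0913,"ty": -0.2588,"tz": -0.2,"finger_gap": 1},{"tx": 0.0913,"ty": -0.2588,"tz": -0.2,"finger_gap": 1},{"tx": 0.0913,"ty": -0.2588,"tz": -0.2,"finger_gap": 1},{"tx": 0.0913,"ty": -0.2588,"tz": -0.2,"finger_gap": 1},{"tx": 0.0913,"ty": -0.2588,"tz": -0.2,"finger_gap": 1}])

```text
time: 12.45
eef_pos: [0.4373, 0.15, 0.2256]
tcp_rot: [0.001, 1.0, 0.0, 0.0]
contact_force: [1.0, 0.1, 0.8]
opening: 1.001
finger_force: 0.0
```

Scaled: 0.1265 m is 0.1581, 0.09 m is 0.1125.

Call:
inch_along(deltas=[{"tz": 0.0563,"finger_gap": 1},{"tz": 0.1125,"finger_gap": 1},{"tz": 0.15,"finger_gap": 1},{"tz": 0.1581,"finger_gap": 1},{"tz": 0.1581,"finger_gap": 0.4},{"tz": 0.1581,"finger_gap": 0},{"tz": 0.1581,"finger_gap": 0},{"tz": 0.1581,"finger_gap": 0},{"tz": 0.1581,"finger_gap": 0},{"tz": 0.1581,"finger_gap": 0}], force=30)

```text
time: 13.7
eef_pos: [0.4377, 0.1497, 0.0999]
tcp_rot: [0.0, 1.0, 0.0, 0.001]
contact_force: [-0.9, -1.0, 5.6]
opening: 0.241
finger_force: 31.2
```

Call:
inch_along(deltas=[{"tz": -0.0125,"finger_gap": 0},{"tz": -0.0375,"finger_gap": 0},{"tz": -0.075,"finger_gap": 0},{"tz": -0.1125,"finger_gap": 0},{"tx": -0.0375,"ty": -0.025,"tz": -0.1125,"finger_gap": 0},{"tx": -0.0875,"ty": -0.0625,"tz": -0.1125,"finger_gap": 0},{"tx": -0.1375,"ty": -0.1,"tz": -0.1125,"finger_gap": 0},{"tx": -0.1875,"ty": -0.1375,"tz": -0.1125,"finger_gap": 0},{"tx": -0.225,"ty": -0.1688,"tz": -0.1125,"finger_gap": 0},{"tx": -0.2513,"ty": -0.1875,"tz": -0.1125,"finger_gap": 0}])

```text
time: 14.95
eef_pos: [0.6386, -0.0019, 0.1882]
tcp_rot: [0.001, 1.0, 0.0, -0.001]
contact_force: [1.0, 0.2, -2.5]
opening: 0.237
finger_force: 30.5
```

Call:
inch_along(deltas=[{"finger_gap": 0},{"tz": 0.05,"finger_gap": 0},{"tz": 0.0813,"finger_gap": 0},{"tz": 0.0975,"finger_gap": 0},{"tz": 0.105,"finger_gap": 0},{"tz": 0.1075,"finger_gap": 0},{"tz": 0.1075,"finger_gap": 0}])

```text
time: 15.82
eef_pos: [0.6385, -0.0005, 0.1039]
tcp_rot: [0.0, 1.0, -0.0, 0.001]
contact_force: [0.4, 0.2, 0.4]
opening: 0.241
finger_force: 30.5
```

```bash
python3 snap.py c3 side 180 80 420 280
```

```text
(no output)
```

View pics/c3.png

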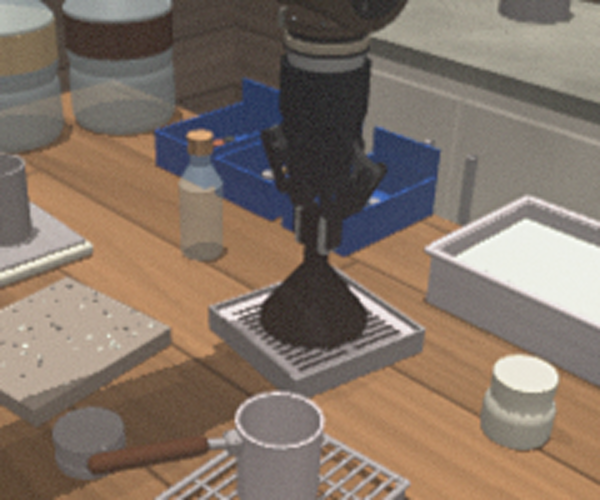

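The funnel sits centred just above the tray grille (crop 315,310). I release it and go to the pot.

Call:
inch_along(deltas=[{"tz": 0.0019,"finger_gap": 0},{"tz": 0.0038,"finger_gap": 0},{"tz": 0.005,"finger_gap": 0},{"tz": 0.005,"finger_gap": 0},{"tz": 0.005,"finger_gap": 0.35},{"tz": 0.005,"finger_gap": 0.6},{"tz": 0.005,"finger_gap": 1},{"tz": 0.005,"finger_gap": 1},{"tz": 0.005,"finger_gap": 1}])

```text
time: 17.0
eef_pos: [0.6378, -0.0004, 0.0987]
tcp_rot: [0.0, 1.0, 0.0, -0.0]
contact_force: [-0.0, 0.0, 0.4]
opening: 1.004
finger_force: 0.0
```

Call:
inch_along(deltas=[{"tz": -0.0375,"finger_gap": 1},{"tz": -0.1,"finger_gap": 1},{"tz": -0.15,"finger_gap": 1},{"tx": 0.2363,"ty": -0.18,"tz": -0.15,"finger_gap": 1},{"tx": 0.2363,"ty": -0.18,"tz": -0.15,"finger_gap": 1},{"tx": 0.2363,"ty": -0.18,"tz": -0.15,"finger_gap": 1},{"tx": 0.2363,"ty": -0.18,"tz": -0.15,"finger_gap": 1},{"tx": 0.2363,"ty": -0.18,"tz": -0.15,"finger_gap": 1},{"tx": 0.2363,"ty": -0.18,"tz": -0.15,"finger_gap": 1}])

```text
time: 18.12
eef_pos: [0.4491, -0.1443, 0.2192]
tcp_rot: [0.001, 1.0, -0.0, 0.001]
contact_force: [-0.7, 0.9, 0.1]
opening: 1.005
finger_force: 0.0
```

Scaled: 0.168 m is 0.21, 0.05 m is 0.0625.

Call:
inch_along(deltas=[{"tz": 0.0625,"finger_gap": 1},{"tz": 0.125,"finger_gap": 1},{"tz": 0.175,"finger_gap": 1},{"tz": 0.2,"finger_gap": 1},{"tz": 0.21,"finger_gap": 1},{"tz": 0.21,"finger_gap": 0.8},{"tz": 0.21,"finger_gap": 0.5},{"tz": 0.21,"finger_gap": 0.5},{"tz": 0.21,"finger_gap": 0.5}], force=60)

```text
time: 19.25
eef_pos: [0.4499, -0.1448, 0.052]
tcp_rot: [0.001, 1.0, -0.001, 0.002]
contact_force: [1.8, 1.7, 2.6]
opening: 0.731
finger_force: 66.1
```

Scaled: 0.294 m is 0.3675, 0.012 m is 0.015.

Call:
inch_along(deltas=[{"tz": -0.0125,"finger_gap": 0.5},{"tz": -0.0375,"finger_gap": 0.5},{"tz": -0.075,"finger_gap": 0.5},{"ty": 0.0375,"tz": -0.1125,"finger_gap": 0.5},{"tx": 0.0038,"ty": 0.1,"tz": -0.1125,"finger_gap": 0.5},{"tx": 0.0075,"ty": 0.1625,"tz": -0.1125,"finger_gap": 0.5},{"tx": 0.01,"ty": 0.225,"tz": -0.1125,"finger_gap": 0.5},{"tx": 0.0125,"ty": 0.2875,"tz": -0.1125,"finger_gap": 0.5},{"tx": 0.015,"ty": 0.3375,"tz": -0.1125,"finger_gap": 0.5},{"tx": 0.015,"ty": 0.3675,"tz": -0.1125,"finger_gap": 0.5}])

```text
time: 20.5
eef_pos: [0.4356, 0.1512, 0.1406]
tcp_rot: [-0.001, 1.0, -0.0, -0.001]
contact_force: [-0.8, 0.1, -2.9]
opening: 0.728
finger_force: 66.5
```

Call:
inch_along(deltas=[{"finger_gap": 0.5},{"tz": 0.05,"finger_gap": 0.5},{"tz": 0.0813,"finger_gap": 0.5},{"tz": 0.0975,"finger_gap": 0.5},{"tz": 0.105,"finger_gap": 0.5},{"tz": 0.1075,"finger_gap": 0.5},{"tz": 0.1075,"finger_gap": 0.5}])

```text
time: 21.38
eef_pos: [0.4377, 0.1497, 0.0556]
tcp_rot: [0.0, 1.0, 0.0, 0.001]
contact_force: [0.8, -0.9, -2.2]
opening: 0.734
finger_force: 66.5
```

```bash
python3 snap.py c4 side 100 100 340 300
```

```text
(no output)
```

View pics/c4.png

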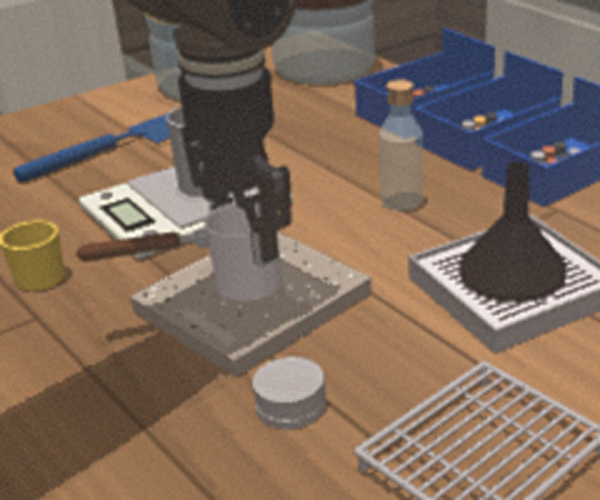

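The pot (crop 245,250) is upright just above the slab, and the funnel is in the tray. I release the pot and travel to the jar.

Scaled: 0.004 m is 0.005, 0.003 m is 0.0038.

Call:
inch_along(deltas=[{"tz": 0.0019,"finger_gap": 0.5},{"tz": 0.0038,"finger_gap": 0.5},{"tz": 0.005,"finger_gap": 0.5},{"tz": 0.005,"finger_gap": 0.5},{"tz": 0.005,"finger_gap": 0.8},{"tz": 0.005,"finger_gap": 1},{"tz": 0.005,"finger_gap": 1},{"tz": 0.005,"finger_gap": 1}])

```text
time: 22.42
eef_pos: [0.4369, 0.1497, 0.0507]
tcp_rot: [0.0, 1.0, -0.0, -0.0]
contact_force: [-0.6, 0.5, -0.8]
opening: 0.998
finger_force: 0.0
```

Call:
inch_along(deltas=[{"tz": -0.0375,"finger_gap": 1},{"tz": -0.1,"finger_gap": 1},{"tz": -0.1625,"finger_gap": 1},{"tz": -0.2125,"finger_gap": 1},{"tx": -0.05,"ty": -0.35,"tz": -0.2125,"finger_gap": 1},{"tx": -0.05,"ty": -0.35,"tz": -0.2125,"finger_gap": 1},{"tx": -0.05,"ty": -0.35,"tz": -0.2125,"finger_gap": 1},{"tx": -0.05,"ty": -0.35,"tz": -0.2125,"finger_gap": 1},{"tx": -0.05,"ty": -0.35,"tz": -0.2125,"finger_gap": 1}])

```text
time: 23.55
eef_pos: [0.4767, -0.1332, 0.2208]
tcp_rot: [0.002, 1.0, -0.0, 0.0]
contact_force: [-0.1, 0.3, -0.7]
opening: 0.996
finger_force: 0.0
```

Call:
inch_along(deltas=[{"tx": -0.0488,"ty": -0.3363,"finger_gap": 1},{"tx": -0.0488,"ty": -0.3363,"finger_gap": 1},{"tx": -0.0488,"ty": -0.3363,"finger_gap": 1},{"tx": -0.0488,"ty": -0.3363,"finger_gap": 1},{"tx": -0.0488,"ty": -0.3363,"finger_gap": 1},{"tx": -0.0488,"ty": -0.3363,"finger_gap": 1},{"tx": -0.0488,"ty": -0.3363,"finger_gap": 1}])

```text
time: 24.42
eef_pos: [0.5154, -0.3982, 0.2204]
tcp_rot: [0.0, 1.0, 0.001, -0.0]
contact_force: [-0.0, 0.5, -0.4]
opening: 0.998
finger_force: 0.0
```

Run:
```python
from h import *
from plant import ctrl, optics, sign_off
d=optics.read_camera("side");np.savez("pics/j.npz",**{k:np.array(v) for k,v in d.items()})
# lid outer edge & jar silhouette in side view: row-wise extents vs predicted
im=d["pixels"];p=proj(d,(.516,-.399,.12));q=proj(d,(.516,-.399,.02));print(p,q)
k=cv2.resize(im[260:390,370:500],(598,598),interpolation=cv2.INTER_CUBIC)
for r,z,c in((.0285,.12,(255,0,0)),(.031,.02,(0,255,0))):
    P=np.array([proj(d,(.516+r*np.cos(a),-.399+r*np.sin(a),z)) for a in np.linspace(0,6.3,60)])
    cv2.polylines(k,[((P-[370,260]+.5)*4.6).astype(int)],True,c,1)
cv2.imwrite("pics/j.png",k[:,:,::-1])
```

```text
[445.52020425 290.8270136 ] [430.31320485 335.61362794]
```

View pics/j.png

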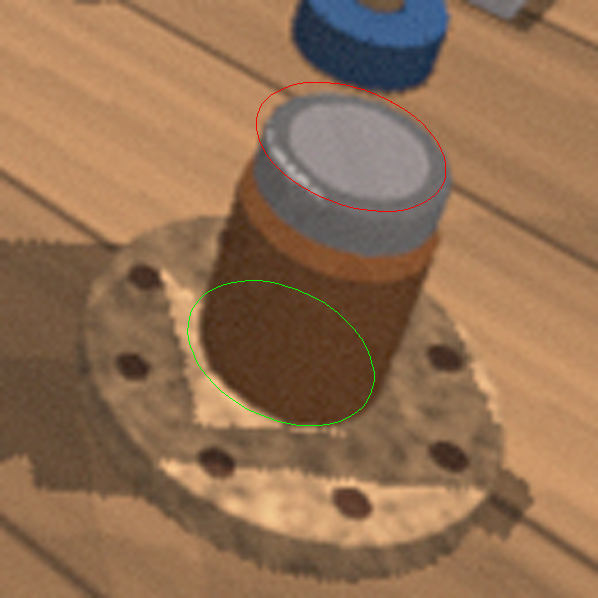

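The drawn lid and foot outlines agree with the jar to about 2 mm (lid centre near crop 352,150). I go down over it slowly.

Call:
inch_along(deltas=[{"ty": -0.0013,"tz": 0.0625,"finger_gap": 1},{"ty": -0.0013,"tz": 0.1063,"finger_gap": 1},{"ty": -0.0013,"tz": 0.125,"finger_gap": 1},{"ty": -0.0013,"tz": 0.1375,"finger_gap": 1},{"ty": -0.0013,"tz": 0.15,"finger_gap": 1}], force=70)

```text
time: 25.1
eef_pos: [0.5165, -0.4009, 0.1021]
tcp_rot: [0.0, 1.0, -0.001, 0.001]
contact_force: [-0.1, -0.2, -0.0]
opening: 0.999
finger_force: 0.0
```

Scaled: 0.042 m is 0.0525, 0.03 m is 0.0375.

Call:
inch_along(deltas=[{"tz": 0.0125,"finger_gap": 1},{"tz": 0.025,"finger_gap": 1},{"tz": 0.0375,"finger_gap": 1},{"tz": 0.0525,"finger_gap": 1},{"tz": 0.0525,"finger_gap": 1}])

```text
time: 25.72
eef_pos: [0.5147, -0.3996, 0.057]
tcp_rot: [0.0, 1.0, 0.001, -0.001]
contact_force: [0.2, 0.5, 0.1]
opening: 1.005
finger_force: 0.0
```

Call:
inch_along(deltas=[{"finger_gap": 0.8},{"finger_gap": 0.6},{"finger_gap": 0.6},{"finger_gap": 0.6}], force=70)

```text
time: 26.22
eef_pos: [0.5162, -0.4012, 0.0601]
tcp_rot: [0.0, 1.0, -0.001, 0.001]
contact_force: [-0.3, -0.6, 4.8]
opening: 0.706
finger_force: 76.7
```

Scaled: 0.254 m is 0.3175, 0.065 m is 0.0813.

Call:
inch_along(deltas=[{"tz": -0.0125,"finger_gap": 0.5},{"tz": -0.0375,"finger_gap": 0.5},{"tz": -0.075,"finger_gap": 0.5},{"tx": 0.0125,"ty": 0.0375,"tz": -0.1,"finger_gap": 0.5},{"tx": 0.025,"ty": 0.0938,"tz": -0.1,"finger_gap": 0.5},{"tx": 0.04,"ty": 0.15,"tz": -0.1,"finger_gap": 0.5},{"tx": 0.055,"ty": 0.2063,"tz": -0.1,"finger_gap": 0.5},{"tx": 0.0675,"ty": 0.2563,"tz": -0.1,"finger_gap": 0.5},{"tx": 0.0763,"ty": 0.2938,"tz": -0.1,"finger_gap": 0.5},{"tx": 0.0813,"ty": 0.3175,"tz": -0.1,"finger_gap": 0.5}])

```text
time: 27.48
eef_pos: [0.4501, -0.1448, 0.1392]
tcp_rot: [-0.0, 1.0, -0.0, 0.0]
contact_force: [0.1, 0.2, -4.4]
opening: 0.703
finger_force: 76.8
```

Call:
inch_along(deltas=[{"finger_gap": 0.5},{"tz": 0.0375,"finger_gap": 0.5},{"tz": 0.0688,"finger_gap": 0.5},{"tz": 0.085,"finger_gap": 0.5},{"tz": 0.0925,"finger_gap": 0.5},{"tz": 0.095,"finger_gap": 0.5},{"tz": 0.095,"finger_gap": 0.5}])

```text
time: 28.35
eef_pos: [0.4513, -0.1468, 0.0635]
tcp_rot: [0.0, 1.0, -0.0, 0.001]
contact_force: [0.2, 0.0, -4.3]
opening: 0.704
finger_force: 76.8
```

```bash
python3 snap.py c5 side 200 200 440 400
```

```text
(no output)
```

View pics/c5.png

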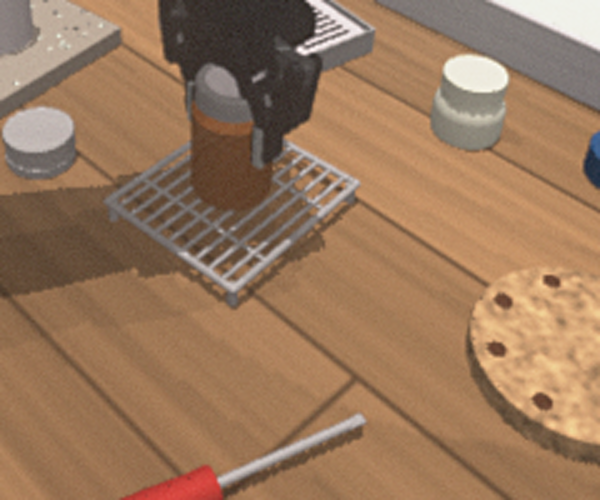

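The jar (crop 230,160) hangs just above the middle of the rack. I set it down and go back for the pot.

Scaled: 0.004 m is 0.005, 0.003 m is 0.0038.

Call:
inch_along(deltas=[{"tz": 0.0019,"finger_gap": 0.5},{"tz": 0.0038,"finger_gap": 0.5},{"tz": 0.005,"finger_gap": 0.5},{"tz": 0.005,"finger_gap": 0.5},{"tz": 0.005,"finger_gap": 0.8},{"tz": 0.005,"finger_gap": 1},{"tz": 0.005,"finger_gap": 1},{"tz": 0.005,"finger_gap": 1}])

```text
time: 29.4
eef_pos: [0.4508, -0.1464, 0.0588]
tcp_rot: [0.0, 1.0, -0.0, 0.0]
contact_force: [0.5, 0.2, -0.0]
opening: 0.999
finger_force: 0.0
```

Call:
inch_along(deltas=[{"tz": -0.0375,"finger_gap": 1},{"tz": -0.1,"finger_gap": 1},{"tz": -0.1625,"finger_gap": 1},{"tz": -0.2,"finger_gap": 1},{"tx": 0.0175,"ty": 0.3713,"tz": -0.2,"finger_gap": 1},{"tx": 0.0175,"ty": 0.3713,"tz": -0.2,"finger_gap": 1},{"tx": 0.0175,"ty": 0.3713,"tz": -0.2,"finger_gap": 1},{"tx": 0.0175,"ty": 0.3713,"tz": -0.2,"finger_gap": 1},{"tx": 0.0175,"ty": 0.3713,"tz": -0.2,"finger_gap": 1},{"tx": 0.0175,"ty": 0.3713,"tz": -0.2,"finger_gap": 1}])

```text
time: 30.65
eef_pos: [0.4363, 0.1533, 0.2187]
tcp_rot: [-0.002, 1.0, 0.0, -0.0]
contact_force: [0.4, -0.2, 0.4]
opening: 1.004
finger_force: 0.0
```

Call:
inch_along(deltas=[{"tz": 0.0625,"finger_gap": 1},{"tz": 0.125,"finger_gap": 1},{"tz": 0.175,"finger_gap": 1},{"tz": 0.2,"finger_gap": 1},{"tz": 0.21,"finger_gap": 1}])

```text
time: 31.28
eef_pos: [0.4362, 0.1496, 0.0494]
tcp_rot: [0.001, 1.0, -0.0, -0.001]
contact_force: [-0.3, 0.4, 0.5]
opening: 1.001
finger_force: 0.0
```

Units first: shifts go in shares of 80 cm and turns go in shares of pi/2 rad. So -0.145 m is -0.1813, -0.11 m is -0.1375.

Call:
inch_along(deltas=[{"tz": 0.0013,"finger_gap": 0.8},{"tz": 0.0013,"finger_gap": 0.5},{"tz": 0.0013,"finger_gap": 0.5},{"tz": 0.0013,"finger_gap": 0.5},{"tz": -0.0125,"finger_gap": 0.5},{"tz": -0.0375,"finger_gap": 0.5},{"tz": -0.0875,"finger_gap": 0.5},{"tz": -0.1375,"finger_gap": 0.5},{"tz": -0.1813,"finger_gap": 0.5},{"tz": -0.1813,"finger_gap": 0.5}], force=60)

```text
time: 32.52
eef_pos: [0.4387, 0.1511, 0.1993]
tcp_rot: [0.0, 1.0, 0.001, 0.004]
contact_force: [0.1, -0.0, -2.2]
opening: 0.729
finger_force: 66.4
```

Call:
inch_along(deltas=[{"tx": -0.0125,"ty": -0.0375,"finger_gap": 0.5},{"tx": -0.0225,"ty": -0.0938,"finger_gap": 0.5},{"tx": -0.03,"ty": -0.1563,"finger_gap": 0.5},{"tx": -0.0375,"ty": -0.2188,"finger_gap": 0.5},{"tx": -0.045,"ty": -0.2813,"finger_gap": 0.5},{"tx": -0.0525,"ty": -0.3438,"finger_gap": 0.5},{"tx": -0.06,"ty": -0.4063,"finger_gap": 0.5},{"tx": -0.0675,"ty": -0.4688,"finger_gap": 0.5},{"tx": -0.075,"ty": -0.5313,"finger_gap": 0.5}])

```text
time: 33.65
eef_pos: [0.4955, -0.275, 0.1931]
tcp_rot: [0.001, 1.0, 0.002, -0.002]
contact_force: [-0.1, 0.1, -2.2]
opening: 0.726
finger_force: 66.5
```

Call:
inch_along(deltas=[{"tx": -0.01,"ty": -0.0625,"finger_gap": 0.5},{"tx": -0.0163,"ty": -0.1188,"finger_gap": 0.5},{"tx": -0.02,"ty": -0.1575,"finger_gap": 0.5},{"tx": -0.02,"ty": -0.1575,"finger_gap": 0.5},{"tx": -0.02,"ty": -0.1575,"tz": 0.0625,"finger_gap": 0.5},{"tx": -0.02,"ty": -0.1575,"tz": 0.1125,"finger_gap": 0.5},{"tx": -0.02,"ty": -0.1575,"tz": 0.15,"finger_gap": 0.5},{"tx": -0.02,"ty": -0.1575,"tz": 0.1688,"finger_gap": 0.5},{"tx": -0.02,"ty": -0.1575,"tz": 0.1763,"finger_gap": 0.5},{"tx": -0.02,"ty": -0.1575,"tz": 0.1763,"finger_gap": 0.5}])

```text
time: 34.9
eef_pos: [0.5129, -0.4004, 0.0554]
tcp_rot: [0.0, 1.0, -0.0, 0.0]
contact_force: [0.0, -0.3, -0.7]
opening: 0.729
finger_force: 66.7
```

```bash
python3 snap.py c6 side 260 200 500 400
```

```text
(no output)
```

View pics/c6.png

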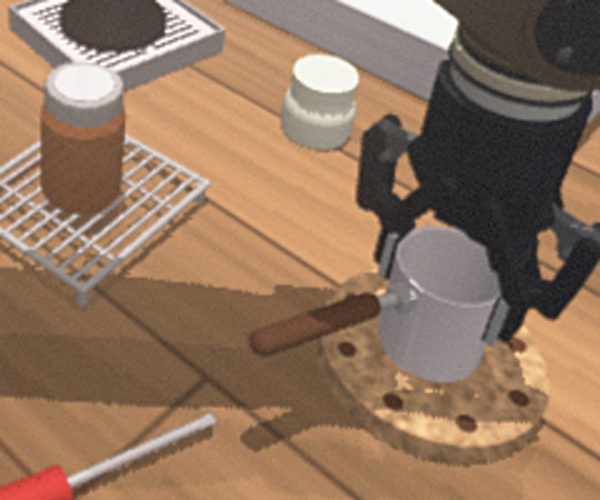

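The pot (crop 440,310) is centred just above the trivet with its handle towards the robot. I set it down, rise, move clear to the outside, and check all four from the top camera.

Scaled: 0.004 m is 0.005, 0.003 m is 0.0038.

Call:
inch_along(deltas=[{"tz": 0.0019,"finger_gap": 0.5},{"tz": 0.0038,"finger_gap": 0.5},{"tz": 0.005,"finger_gap": 0.5},{"tz": 0.005,"finger_gap": 0.5},{"tz": 0.005,"finger_gap": 0.8},{"tz": 0.005,"finger_gap": 1},{"tz": 0.005,"finger_gap": 1},{"tz": 0.005,"finger_gap": 1}])

```text
time: 35.95
eef_pos: [0.5126, -0.4005, 0.051]
tcp_rot: [0.0, 1.0, -0.0, 0.0]
contact_force: [-0.5, 0.8, -0.2]
opening: 1.002
finger_force: 0.0
```

Call:
inch_along(deltas=[{"tz": -0.0375,"finger_gap": 1},{"tz": -0.1,"finger_gap": 1},{"tz": -0.1625,"finger_gap": 1},{"tz": -0.225,"finger_gap": 1},{"tx": 0.25,"ty": -0.225,"tz": -0.225,"finger_gap": 1},{"tx": 0.25,"ty": -0.225,"tz": -0.225,"finger_gap": 1},{"tx": 0.25,"ty": -0.225,"tz": -0.225,"finger_gap": 1},{"tx": 0.25,"ty": -0.225,"tz": -0.225,"finger_gap": 1},{"tx": 0.25,"ty": -0.225,"tz": -0.225,"finger_gap": 1},{"tx": 0.25,"ty": -0.225,"tz": -0.225,"finger_gap": 1}])

```text
time: 37.2
eef_pos: [0.3116, -0.5807, 0.2306]
tcp_rot: [0.002, 1.0, 0.0, 0.0]
contact_force: [-0.1, 0.0, -0.3]
opening: 0.998
finger_force: 0.0
```

```bash
python3 snap.py t2 top 100 130 460 310
```

Run:
```python
from h import *
t=load("pics/t2.npz")
k=cv2.resize(t["pixels"][130:310,100:460],None,fx=2.2,fy=2.2,interpolation=cv2.INTER_CUBIC)
for x,y,r,z in((.510,.356,.031,.105),(.638,0,.052,.024),(.451,-.147,.0285,.12),(.512,-.4015,.0325,.09)):
    P=np.array([proj(t,(x+r*np.cos(a),y+r*np.sin(a),z)) for a in np.linspace(0,6.3,60)])
    cv2.polylines(k,[((P-[100,130]+.5)*2.2).astype(int)],True,(255,0,0),1)
cv2.imwrite("pics/t2o.png",k[:,:,::-1])
```

```text
(no output)
```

View pics/t2o.png

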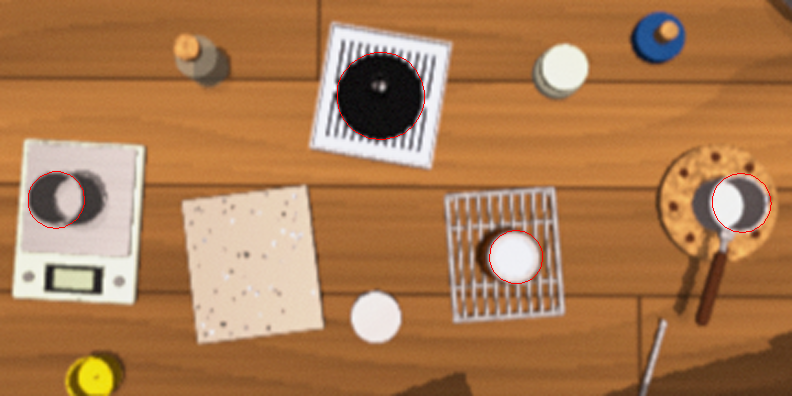

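All four outlines match their target circles: cup (55,200), funnel (380,96), jar (515,257) and pot (741,202). The slab is clear, the bottle is unmoved, and the arm is away from everything.

```bash
python3 -c "
from plant import ctrl, optics, sign_off
print(sign_off())"
```

```text
the job is handed in; nothing more can be done
None
```

I handed the job in at about 37 s; no verdict was returned. In the last top view the jar is on the rack, the cup on the scale, the funnel in the drip tray and the pot on the trivet, with the slab clear and the bottle unmoved.

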